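# Turn a tray of power modules over into an empty tray

## Robot

A 6-joint arm with a two-finger parallel gripper is mounted at the origin on the work surface. World frame = base frame: x ahead of the robot, y to its left, z up, the work surface at z = 0. Lengths are in m, angles in rad, forces in N, time in s.
With the tool pointing down it reaches from about 0.35 to 0.85 m from the base axis. Payload 8.1 kg.
Tool frame: the origin (TCP) lies midway between the tips of the shut fingers; the grasp point (between the pads) lies 19 mm behind it; z points along the fingers, y is the line along which they close (so a half turn about z gives the same grasp; the last joint's range is limited). The gripper opens to 93 mm and grips with 3 to 60 N. Pads are 15 mm wide; open, the fingers measure 128 mm over their backs; the gripper's body (75 mm by 188 mm) begins 65 mm behind the grasp point.
Start: joints at [1.112, 0.13, 1.488, -0, 1.523, -0.085], TCP at [0.219, 0.559, 0.219] pointing down, gripper open.
Joint ranges: [-2.96, 2.96], [-0.89, 2.26], [0.02, 2.5], [-1.34, 4.48], [0, 2.73], [-2.66, 2.66]. Speed limits (rad/s): [2.39, 2.39, 2.79, 3.14, 3.14, 3.14].

## Interface

Orientations are given as [roll, pitch, yaw] about the fixed x, y, z axes, in that order (R = Rz(yaw) Ry(pitch) Rx(roll)).
In Python, from bench import robot gives the robot as it stands. Calls block until the motion is done:
- robot.goto(position, orientation): joint-space move of the TCP to a pose.
- robot.move_l(position, frame=None, v=0.15): straight line of the TCP; frame=None keeps the orientation; v is the mean speed in m/s.
- robot.move_j(angles): joint-space move.
- robot.grip(opening, effort=None): finger opening in m; effort is the grip in N (None keeps the last); returns when the fingers have stopped.
- robot.dwell(seconds).
- robot.ik(position, orientation): joint angles nearest the present ones, or None.
- robot.sense(): the state.
- robot.get_image(name): name is "scene" or "top" or "wrist"; returns a dict with "pixels" (384x512x3 uint8, red, green, blue), "fx", "fy", "cx", "cy" (pixels), "view" (4x4, takes a point from world to camera coordinates). Camera axes: x right, y down, z forward; pixel columns grow to the right and rows downward; lengths in m; the calibration is good to about 2 mm. The wrist camera is an equidistant fisheye: a pixel r from the principal point sees the ray r / f radians off the axis. A picture is of the moment at which its call begins. There is no depth.
A pose or a line that the arm cannot do raises robot.MotionError and nothing moves.
- robot.finish_job(): hands the job in; it is judged then, once.
Trained networks look in a picture, given as the dict that the camera call returned (one of the last four; its "shot" number tells which), for a name from the list of things; names that differ only in an ending like _2 or _b are one class to them, and where a whole thing is asked for, a point or a joint stands for the part that bears it (a point fixed in the world has none). Each returns a list of dicts, best first, with "conf" (0 to 1); they miss things now and then, are a little off and sometimes report something else, mostly with a low value. They report only what shows in the picture. A call takes as long as a camera call. They do not tell look-alikes from the thing itself.
- robot.search_frame(label, picture): "box" ([left, top, width, height] in pixels, round what is visible of it).
- robot.mark_of(label, picture): "location" ([column, row] in pixels: a listed point, or the origin of a listed thing).
The state is a dict: "t": time; "q": joint angles; "qvel": joint speeds; "tau": joint torques, N m; "tool_pos": TCP position; "ee_rot": TCP orientation; "wrist_force": force on the tool from outside, world axes, zero at the start; "moment": the same for the moment, N m; "gripper_width": finger opening in m; "finger_force": force on a finger pad.
Only numpy, scipy, OpenCV 4.12 (cv2) and the standard library are available. Lean on these libraries where they do the work, as an engineer would, in place of code of your own. Each camera call takes 0.05 s, during which the arm holds its last target. There are 200 camera calls.

## Task

The four power modules in the black tray on the blue stand lie with their pins showing: turn them over all at once. Fetch the empty light-blue tray from the aluminium stand, cap the black tray with it edge to edge, turn the two together upside down and set the pair back fully home on the blue stand and let go of it, then lift the black tray off and park it, open side still facing the slope, on the aluminium stand. All four modules must end in the light-blue tray with their metal plates showing; spill none and leave the other things on the bench alone.

Things in the scene. Friction and masses are not known exactly. Their poses are not given: they have to be found in the camera images.
- loader_bed: Blue fixed stand, start of the black tray, end of the light-blue. Origin: mid-corner of bed and ledge, 35 mm above the table. x straight down the slope (50 deg below level, away from the robot), y along the ledge, z square out of the bed. Bed: plane z=0. A tray rests on it, lower edge on the ledge (plane x=0, 30 mm high). Above x=-28 mm only side rails (|y| 27 to 46), open between for a finger.
- rack_bed: Aluminium fixed stand, start of the light-blue tray, end of the black one. Same shape, origin and axes as the blue stand: ledge and rails 92 mm wide, rails reach to x=-72 mm, 6 mm thick; legs beneath at y=+-41 mm; no side walls. The trays, when capped, are 26 mm thick and their tabs lie side by side.
- black_tray_mid (a point): Black tray of modules, open side up on the blue stand, tab marked yellow. Body 84 (y) x 72 (x) x 13 (z) mm, floor 4.5 thick, ~70 g; this point is the middle of that body. z points out of its open side. Tab 34 wide, 9 thick, flush with the tray's back, 28 mm out from the upper (-x) edge, centred at y = +21 mm: x = -36 to -64. At the start x points down the slope, z out of the bed. Walls 7 mm.
- clear_tray_mid (a point): Light-blue empty tray, open side down on the aluminium stand. Body 84 (y) x 72 (x) x 13 (z) mm, floor 4.5 thick, ~70 g; this point is the middle of that body. z points out of its open side. Tab 34 wide, 9 thick, flush with the tray's back, 28 mm out from the upper (-x) edge, centred at y = +21 mm: x = -36 to -64. At the start x points down the slope, z into the bed. Walls 3 mm.
- module0: Power module, brown block 26 x 26 x 9 mm, 18 g, loose in the black tray; origin at its centre, its z points out of its metal-plate side (red dot); the other side has six brass pin ends.
- module1: Power module, brown block 26 x 26 x 9 mm, 18 g, loose in the black tray; origin at its centre, its z points out of its metal-plate side (red dot); the other side has six brass pin ends.
- module2: Power module, brown block 26 x 26 x 9 mm, 18 g, loose in the black tray; origin at its centre, its z points out of its metal-plate side (red dot); the other side has six brass pin ends.
- module3: Power module, brown block 26 x 26 x 9 mm, 18 g, loose in the black tray; origin at its centre, its z points out of its metal-plate side (red dot); the other side has six brass pin ends.
- solder_spool: Bystander: steel spool of solder, 52 mm wide, 39 mm high, origin under its centre. Leave alone.
- screwdriver: Bystander: screwdriver lying flat, 150 mm long along its x. Leave alone.
- tweezers: Bystander: tweezers lying flat, 125 mm long along their x. Leave alone.
- flask: Bystander: wood-look drinking flask, 68 mm wide, 200 mm high, origin under its centre. Leave alone.
- flux_jar: Bystander: amber jar, 44 mm wide, 45 mm high, origin under its centre. Leave alone.
- screw_cup: Bystander: red open cup, 70 x 70 x 30 mm, origin under its centre. Leave alone.
- multimeter: Bystander: yellow multimeter, 150 x 75 x 36 mm, origin under its centre. Leave alone.
Mind the look-alikes: they are no part of the job. Leave any green or pink look-alike of the part that bears rack_bed alone.

How it is judged:
On the way, in this order (a step that is already met when the one before it is completed fails the run):
1. the light-blue tray caps the black one on the blue stand, open side to open side, edges within about 13 mm (distance between black_tray_mid and clear_tray_mid below 0.0185 m and angle between the z axis of black_tray and the z axis of clear_tray, either way round below 0.14 rad and angle between clear_tray's own z axis and vertical above 1.9 rad and angle between black_tray's own z axis and vertical below 1.2 rad and x of black_tray_mid in the frame of loader_bed between -0.044 and -0.03 m), for 0.2 s.
2. the capped pair, turned over together, is home on the blue stand with the light-blue tray beneath, and let go (distance between black_tray_mid and clear_tray_mid below 0.0185 m and angle between the z axis of black_tray and the z axis of clear_tray, either way round below 0.14 rad and x of clear_tray_mid in the frame of loader_bed between -0.044 and -0.03 m and y of clear_tray_mid in the frame of loader_bed between -0.015 and 0.015 m and z of clear_tray_mid in the frame of loader_bed between 0.002 and 0.012 m and angle between the z axis of clear_tray and the z axis of loader_bed, either way round below 0.14 rad and angle between clear_tray's own z axis and vertical below 1.2 rad and angle between the x axis of clear_tray and the x axis of loader_bed, either way round below 0.2 rad and angle between black_tray's own z axis and vertical above 1.9 rad and contact force between the fingers and anything else below 0.05 N and x of module0 in the frame of clear_tray between -0.036 and 0.036 m and y of module0 in the frame of clear_tray between -0.042 and 0.042 m and z of module0 in the frame of clear_tray between 0.003 and 0.014 m and angle between each of module0, module1, module2, module3's own z axis and vertical below 1.35 rad and x of module1 in the frame of clear_tray between -0.036 and 0.036 m and y of module1 in the frame of clear_tray between -0.042 and 0.042 m and z of module1 in the frame of clear_tray between 0.003 and 0.014 m and x of module2 in the frame of clear_tray between -0.036 and 0.036 m and y of module2 in the frame of clear_tray between -0.042 and 0.042 m and z of module2 in the frame of clear_tray between 0.003 and 0.014 m and x of module3 in the frame of clear_tray between -0.036 and 0.036 m and y of module3 in the frame of clear_tray between -0.042 and 0.042 m and z of module3 in the frame of clear_tray between 0.003 and 0.014 m), for 0.2 s.
At the end, for the whole second after the job is handed in: Light-blue tray home on the blue stand, open side out (within 8 mm of the ledge, 15 mm of the middle), all four modules in it, metal plates showing; black tray open side to the bed on the aluminium stand (within 8 mm of the ledge, 20 mm of the middle); all at rest (x of clear_tray_mid in the frame of loader_bed between -0.044 and -0.03 m and y of clear_tray_mid in the frame of loader_bed between -0.015 and 0.015 m and z of clear_tray_mid in the frame of loader_bed between 0.002 and 0.012 m and angle between the z axis of clear_tray and the z axis of loader_bed, either way round below 0.14 rad and angle between clear_tray's own z axis and vertical below 1.2 rad and angle between the x axis of clear_tray and the x axis of loader_bed, either way round below 0.2 rad and x of module0 in the frame of clear_tray between -0.036 and 0.036 m and y of module0 in the frame of clear_tray between -0.042 and 0.042 m and z of module0 in the frame of clear_tray between 0.003 and 0.014 m and angle between each of module0, module1, module2, module3's own z axis and vertical below 1.35 rad and x of module1 in the frame of clear_tray between -0.036 and 0.036 m and y of module1 in the frame of clear_tray between -0.042 and 0.042 m and z of module1 in the frame of clear_tray between 0.003 and 0.014 m and x of module2 in the frame of clear_tray between -0.036 and 0.036 m and y of module2 in the frame of clear_tray between -0.042 and 0.042 m and z of module2 in the frame of clear_tray between 0.003 and 0.014 m and x of module3 in the frame of clear_tray between -0.036 and 0.036 m and y of module3 in the frame of clear_tray between -0.042 and 0.042 m and z of module3 in the frame of clear_tray between 0.003 and 0.014 m and x of black_tray_mid in the frame of rack_bed between -0.044 and -0.03 m and y of black_tray_mid in the frame of rack_bed between -0.02 and 0.02 m and z of black_tray_mid in the frame of rack_bed between 0.002 and 0.012 m and angle between the z axis of black_tray and the z axis of rack_bed, either way round below 0.14 rad and angle between black_tray's own z axis and vertical above 1.9 rad and linear speed of each of black_tray, clear_tray, module0, module1, module2, module3 below 0.02 m/s); the robot touches nothing.
It fails at once if the light-blue tray is turned open side up without the modules in it (the trays must turn together) (angle between clear_tray's own z axis and vertical below 1.3 rad and distance between any of module0, module1, module2, module3 and clear_tray_mid above 0.06 m).
It fails at once if a module is spilled from the trays ((distance between module0 and black_tray_mid above 0.065 m and distance between module0 and clear_tray_mid above 0.065 m) or (distance between module1 and black_tray_mid above 0.065 m and distance between module1 and clear_tray_mid above 0.065 m) or (distance between module2 and black_tray_mid above 0.065 m and distance between module2 and clear_tray_mid above 0.065 m) or (distance between module3 and black_tray_mid above 0.065 m and distance between module3 and clear_tray_mid above 0.065 m)).
It fails at once if another thing on the bench is pushed more than 30 mm (distance of any of solder_spool, screwdriver, tweezers, flask, flux_jar, screw_cup, multimeter from where it was at the start of the episode above 0.03 m).
It also fails if it takes over 67 s, if anything falls off the work surface, if the arm or the gripper's body presses on something with over 40 N, if the wrist force passes 120 N, or if a joint passes its speed limit or range.

## Working session

There is one attempt and no reset: what is moved stays moved. The work goes in short steps, each a Python script; the robot and the scene stay as the last script left them, time stands still between calls to the robot, and variables do not carry over. Pictures are saved under pics/ and viewed, at most 10 in all, crops included, and the job is handed in when it is done.

```bash
ls; mkdir -p pics; python3 - <<'E'
from bench import robot
import cv2,numpy as np
for n in ("scene","top"):
    p=robot.get_image(n); cv2.imwrite(f"pics/{n}0.png",cv2.resize(p["pixels"][:,:,::-1],(800,600)))
    print(n,p["fx"],p["cx"],p["cy"],np.round(p["view"],4).tolist())
    for l in ("loader_bed","rack_bed","black_tray_mid","clear_tray_mid"):
        print(l,[(np.round(d["location"],1).tolist(),round(d["conf"],2)) for d in robot.mark_of(l,p)])
print(robot.sense())
E
```

```text
pics
scene 395.75615647733827 249.76243126915855 190.04931352872455 [[0.2797, 0.9601, -0.004, -0.1764], [0.7946, -0.2338, -0.5603, -0.333], [-0.5388, 0.1535, -0.8283, 1.4712], [0.0, 0.0, 0.0, 1.0]]
loader_bed [([193.1, 240.2], 0.71), ([193.5, 251.2], 0.49)]
rack_bed [([400.5, 168.0], 0.91), ([312.2, 118.5], 0.86), ([196.7, 246.0], 0.74), ([370.7, 121.9], 0.64), ([311.7, 228.5], 0.44)]
black_tray_mid [([192.6, 236.8], 0.85)]
clear_tray_mid [([310.0, 215.7], 0.78), ([245.8, 239.6], 0.48)]
top 398.0559658370152 250.42634430393258 190.7675029278349 [[-0.0071, -1.0, -0.0008, 0.025], [-0.9882, 0.0072, -0.1532, 0.5079], [0.1532, -0.0003, -0.9882, 1.5285], [0.0, 0.0, 0.0, 1.0]]
loader_bed [([294.6, 165.3], 0.71), ([255.9, 171.4], 0.42)]
rack_bed [([121.4, 193.4], 0.88), ([166.7, 267.8], 0.86), ([204.6, 161.6], 0.68), ([120.9, 242.1], 0.68)]
black_tray_mid [([294.3, 167.9], 0.74)]
clear_tray_mid [([209.8, 164.9], 0.79)]
{'t': 0.5, 'q': array([ 1.11159173e+00,  1.30404597e-01,  1.48822244e+00, -5.70543279e-07,
        1.52302952e+00, -8.53880174e-02]), 'qvel': array([-1.42579662e-04,  1.29146223e-03,  4.87163417e-04, -1.65312123e-03,
       -2.88509107e-04, -8.43610679e-05]), 'tau': array([-1.24278151e-03, -5.59171951e+01, -4.91568196e+01,  7.66777131e-02,
        2.42356356e-02, -4.19773937e-05]), 'tool_pos': array([0.2190675 , 0.55855906, 0.21862013]), 'ee_rot': array([-3.14152894e+00, -4.88194979e-06,  2.76777611e+00]), 'wrist_force': array([-0.02571652,  0.76832532, -0.35316341]), 'moment': array([0.02961655, 0.03830021, 0.00081793]), 'finger_force': 0.0, 'gripper_width': 0.09277710084137444}
```

View pics/scene0.png

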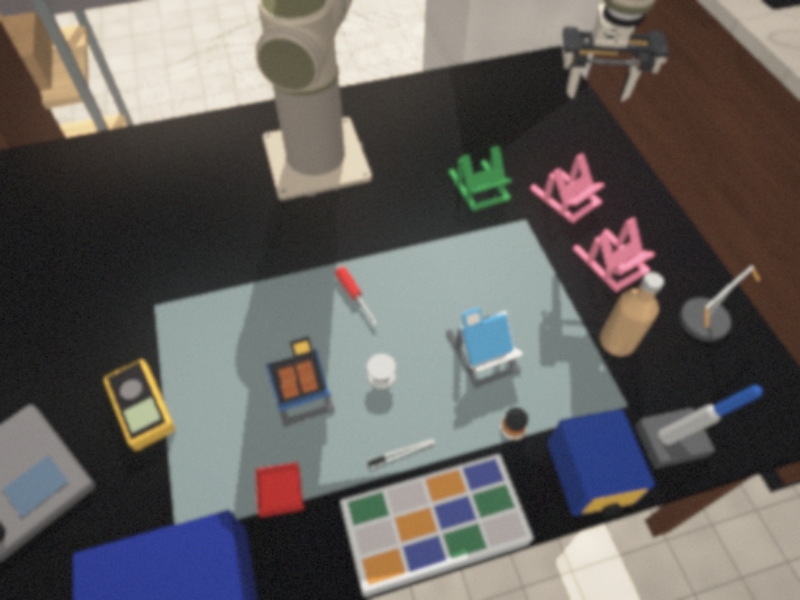

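View pics/top0.png

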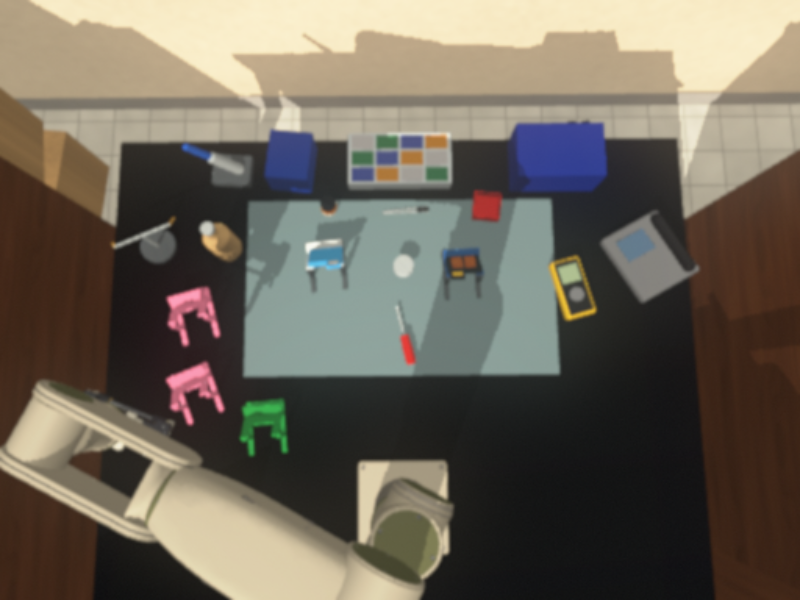

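Scene (800×600): candidates for rack are the green stand (480,178), pink stands (568,187) and (613,253), and the grey/white stand (488,345), which carries the light-blue tray. The blue stand with the black tray and yellow tab is at (300,378). The description picks the grey/white one. Next I'll triangulate roughly and look from close by.

```bash
cat > h.py <<'E'
from bench import robot
import cv2,numpy as np
from scipy.spatial.transform import Rotation as Rot
def proj(p,P):
    P=np.atleast_2d(P); V=np.array(p["view"]); c=P@V[:3,:3].T+V[:3,3]
    if p.get("fish"):
        r=np.hypot(c[:,0],c[:,1]); th=np.arctan2(r,c[:,2]); s=th/np.maximum(r,1e-9)
        return np.c_[p["cx"]+p["fx"]*s*c[:,0],p["cy"]+p["fy"]*s*c[:,1]]
    return np.c_[p["cx"]+p["fx"]*c[:,0]/c[:,2],p["cy"]+p["fy"]*c[:,1]/c[:,2]]
def ray(p,uv):
    a=np.array([(uv[0]-p["cx"])/p["fx"],(uv[1]-p["cy"])/p["fy"]])
    if p.get("fish"):
        th=np.hypot(*a); d=np.r_[np.sin(th)*a/max(th,1e-9),np.cos(th)]
    else: d=np.r_[a,1]
    V=np.array(p["view"]); d=V[:3,:3].T@d
    return -V[:3,:3].T@V[:3,3], d/np.linalg.norm(d)
def tri(obs):
    A=np.zeros((3,3));b=np.zeros(3)
    for c,d in obs:
        M=np.eye(3)-np.outer(d,d);A+=M;b+=M@c
    return np.linalg.solve(A,b)
def img(n):
    p=robot.get_image(n); p["fish"]=n=="wrist"; return p
E
python3 - <<'E'
from h import *
S,T=img("scene"),img("top")
for n,a,b in (("black",(192.6,236.8),(294.3,167.9)),("clear",(310,215.7),(209.8,164.9)),("loader",(193.1,240.2),(294.6,165.3)),("rack",(311.7,228.5),(204.6,161.6))):
    P=tri([ray(S,a),ray(T,b)]); print(n,P.round(4),proj(S,P).round(1),proj(T,P).round(1))
for p in ([.5,.12,.36],[.5,-.12,.36]):
    print(robot.ik(p,[np.pi,0,0]),robot.ik(p,[np.pi,0,np.pi]),robot.ik(p,[np.pi,0,np.pi/2]))
# slope poses
for y in (.12,-.12):
  d=np.array([np.cos(np.radians(50)),0,-np.sin(np.radians(50))]); yb=np.array([0,1,0]); zb=np.cross(d,yb)
  for s in (1,-1):
    R=np.c_[np.cross(s*zb,d),s*zb,d]; e=Rot.from_matrix(R).as_euler("xyz")
    for P in ([.55,y,.1],[.55,y,.2],[.5,y,.25]): 
        q=robot.ik(P,e); print(y,s,P,None if q is None else np.round(q,2))
E
```

```text
black [ 0.5901 -0.1485  0.08  ] [[192.4 236.8]] [[294.2 167.9]]
clear [0.6087 0.1818 0.0634] [[309.2 215.8]] [[209.3 164.7]]
loader [ 0.6004 -0.1496  0.08  ] [[192.8 240.2]] [[294.4 165.3]]
rack [0.6291 0.1969 0.0181] [[314.8 228.2]] [[206.7 162.3]]
[ 1.35807244e-01 -1.15870873e-01  1.48096708e+00 -4.44089210e-16
  1.77649644e+00  1.70660357e+00] [ 0.13580724 -0.11587087  1.48096708  0.          1.77649644 -1.43498908] [ 1.35807244e-01 -1.15870873e-01  1.48096708e+00 -4.44089210e-16
  1.77649644e+00  1.35807244e-01]
[-3.35282717e-01 -1.15870873e-01  1.48096708e+00 -4.44089210e-16
  1.77649644e+00  1.23551361e+00] [-0.33528272 -0.11587087  1.48096708  0.          1.77649644 -1.90607904] [-0.33528272 -0.11587087  1.48096708  0.          1.77649644 -0.33528272]
0.12 1 [0.55, 0.12, 0.1] [ 0.22 -0.47  2.41 -0.28  0.53  0.41]
0.12 1 [0.55, 0.12, 0.2] [ 0.22 -0.62  2.32 -0.2   0.77  0.31]
0.12 1 [0.5, 0.12, 0.25] [ 0.25 -0.85  2.35 -0.2   0.97  0.31]
0.12 -1 [0.55, 0.12, 0.1] None
0.12 -1 [0.55, 0.12, 0.2] None
0.12 -1 [0.5, 0.12, 0.25] None
-0.12 1 [0.55, -0.12, 0.1] [-0.53 -0.47  2.41  0.56  0.65 -0.89]
-0.12 1 [0.55, -0.12, 0.2] [-0.53 -0.62  2.32  0.44  0.87 -0.71]
-0.12 1 [0.5, -0.12, 0.25] [-0.62 -0.85  2.35  0.44  1.08 -0.71]
-0.12 -1 [0.55, -0.12, 0.1] [-0.53 -0.47  2.41  0.56  0.65  2.26]
-0.12 -1 [0.55, -0.12, 0.2] [-0.53 -0.62  2.32  0.44  0.87  2.43]
-0.12 -1 [0.5, -0.12, 0.25] [-0.62 -0.85  2.35  0.44  1.08  2.43]
```

```bash
python3 - <<'E'
from h import *
robot.move_l([.22,.56,.34],v=.3)
import pickle
for n,y in (("rack",.18),("loader",-.15)):
    robot.goto([.62,y,.33],[np.pi,0,np.pi/2+ (0.2 if n=="rack" else -.2)])
    p=img("wrist"); pickle.dump(p,open(f"{n}1.pkl","wb"))
    cv2.imwrite(f"pics/{n}1.png",cv2.resize(p["pixels"][:,:,::-1],(800,600),interpolation=cv2.INTER_CUBIC))
    for l in ("loader_bed","rack_bed","black_tray_mid","clear_tray_mid"):
        print(l,[(np.round(d["location"],1).tolist(),round(d["conf"],2)) for d in robot.mark_of(l,p)])
    print(p["fx"],p["cx"],p["cy"],robot.sense()["tool_pos"],proj(p,[[.61,.18,.065],[.59,-.15,.08]]), "cam",ray(p,(256,192)))
print(robot.sense()["t"])
E
```

```text
loader_bed [([220.4, 322.9], 0.66)]
rack_bed [([265.1, 151.2], 0.97), ([67.8, 39.7], 0.77), ([212.1, 331.3], 0.73), ([206.3, 333.3], 0.65)]
black_tray_mid [([207.7, 334.8], 0.7), ([260.7, 157.1], 0.51)]
clear_tray_mid [([257.7, 157.2], 0.66), ([222.7, 326.5], 0.5)]
297.3186396354542 260.1440361517784 188.70276424239472 [0.61979045 0.18073906 0.330111  ] [[253.33641508 161.72280221]
 [208.35346128 337.45981191]] cam (array([0.60671558, 0.24548326, 0.49652624]), array([ 0.0361948 , -0.24602605, -0.96858718]))
loader_bed [([256.9, 162.0], 0.92)]
rack_bed []
black_tray_mid [([242.3, 170.2], 0.77)]
clear_tray_mid []
297.3186396354542 260.1440361517784 188.70276424239472 [ 0.62029263 -0.14880806  0.33003685] [[211.04228977 -39.17547469]
 [239.30009319 168.96316547]] cam (array([ 0.63343823, -0.0844652 ,  0.4965013 ]), array([-0.06261647, -0.24043478, -0.96864353]))
4.9
```

View pics/rack1.png

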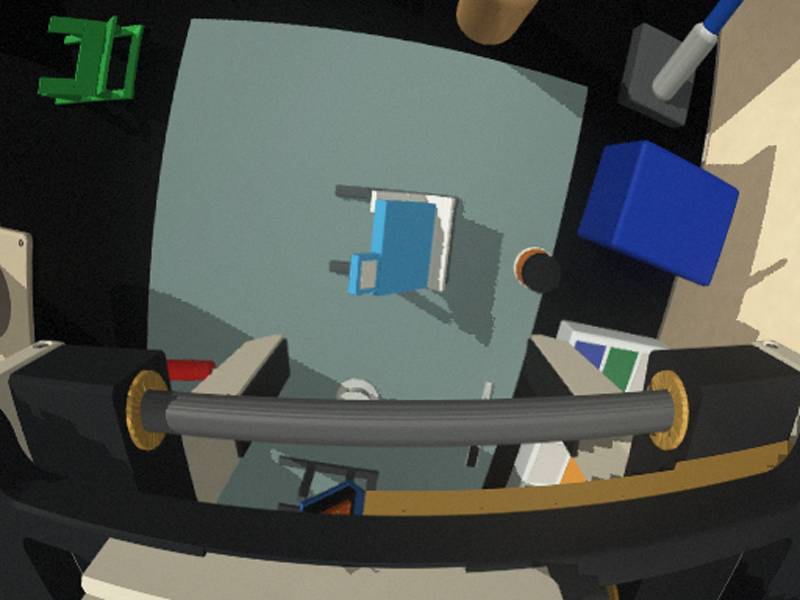

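View pics/loader1.png

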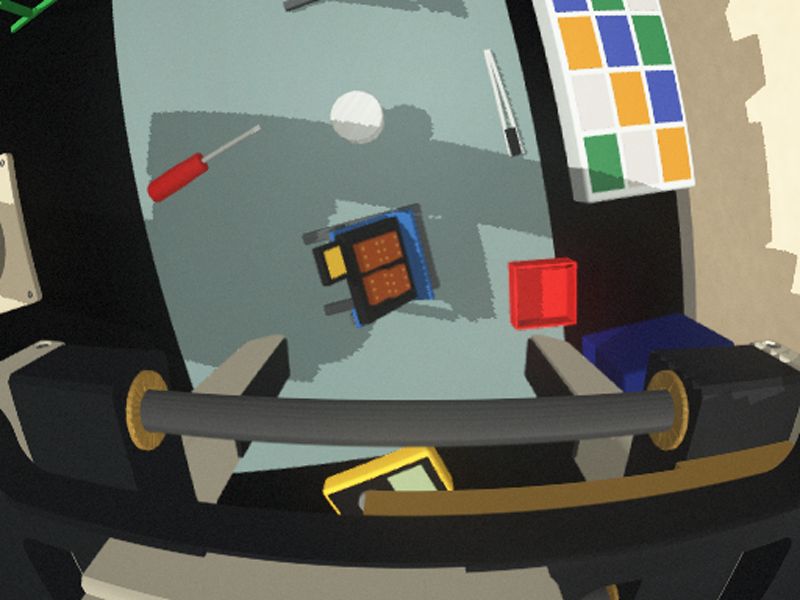

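```bash
cat >> h.py <<'E'
c5,s5=np.cos(np.radians(50)),np.sin(np.radians(50))
def bed(x,y,yaw):
    T=np.eye(4);T[:3,:3]=Rot.from_euler("z",yaw).as_matrix()@np.array([[c5,0,s5],[0,1,0],[-s5,0,c5]]);T[:3,3]=[x,y,.035];return T
def tf(T,P): return np.atleast_2d(P)@T[:3,:3].T+T[:3,3]
def box(x,y,z): return np.array([[a,b,c] for a in x for b in y for c in z])/1e3
E
python3 - <<'E'
from h import *
import pickle
from scipy.optimize import minimize
p=pickle.load(open("rack1.pkl","rb")); im=p["pixels"]; hsv=cv2.cvtColor(im,cv2.COLOR_RGB2HSV)
m=cv2.inRange(hsv,(97,120,90),(112,255,255)); m[250:]=0
n,l,st,_=cv2.connectedComponentsWithStats(m); k=1+np.argmax(np.where(abs(st[1:,0]-235)<30,st[1:,4],0)); print(st[k])
m=cv2.morphologyEx((l==k).astype(np.uint8),cv2.MORPH_CLOSE,np.ones((9,9)))
S=4; M=cv2.resize(m[100:220,190:330]*255,None,fx=S,fy=S,interpolation=cv2.INTER_LINEAR)>127
def sil(T):
    o=np.zeros(M.shape,np.uint8)
    for b in (box((-72,0),(-42,42),(0,13)),box((-100,-72),(-38,-4),(4,13))):
        u=(proj(p,tf(T,b))-[190,100]+.5)*S-.5
        cv2.fillConvexPoly(o,cv2.convexHull(np.round(u*16).astype(np.int32)),1,shift=4)
    return o>0
f=lambda v:1-(sil(bed(v[0]/100,v[1]/100,v[2]/10))&M).sum()/(sil(bed(v[0]/100,v[1]/100,v[2]/10))|M).sum()
r=min((minimize(f,[x,y,w],method="Nelder-Mead",options=dict(initial_simplex=[[x,y,w],[x+1,y,w],[x,y+1,w],[x,y,w+1]])) for x in (61,63) for y in (17,19) for w in (-1,0,1,3)),key=lambda r:r.fun)
print(r.x*[10,10,.1],r.fun); v=r.x
o=cv2.resize(im[100:220,190:330,::-1],None,fx=S,fy=S,interpolation=cv2.INTER_CUBIC)
cs,_=cv2.findContours(sil(bed(v[0]/100,v[1]/100,v[2]/10)).astype(np.uint8),0,1); cv2.drawContours(o,cs,-1,(0,0,255),1)
q=pickle.load(open("loader1.pkl","rb"))["pixels"][115:215,185:300,::-1]; q=cv2.resize(q,None,fx=4.8,fy=4.8,interpolation=cv2.INTER_CUBIC)
q=cv2.convertScaleAbs(q,alpha=1.6,beta=25); cv2.imwrite("pics/rack_fit.png",o); cv2.imwrite("pics/load_crop.png",q); print(q.shape)
E
```

```text
[ 223  128   56   61 2316]
[6.32436411e+02 1.89341396e+02 9.18604383e-02] 0.10796489882037019
(480, 552, 3)
```

View pics/rack_fit.png

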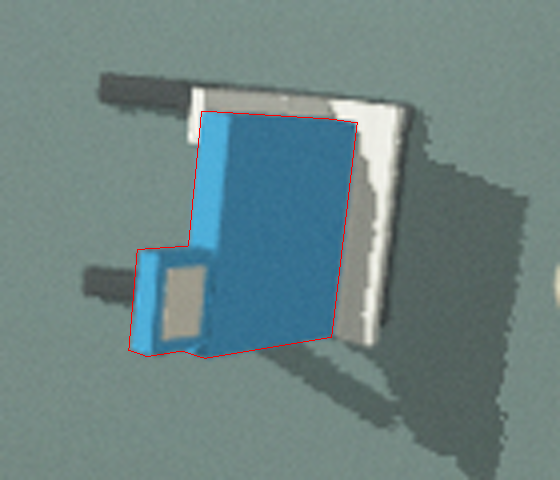

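View pics/load_crop.png

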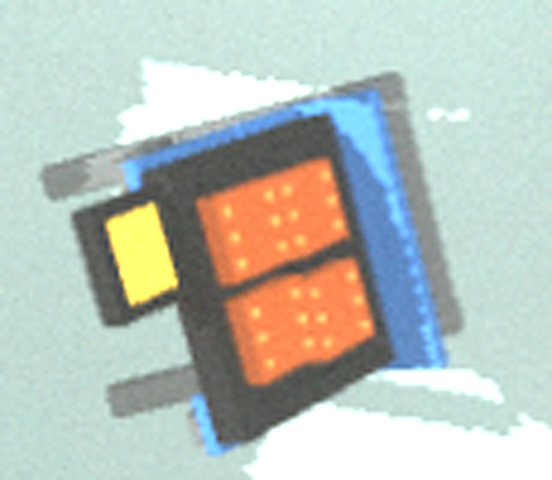

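Fit check: the red outline lies on the light-blue tray, on the grey/white stand (crop centre 290,240), so the choice holds. In the loader crop the black rim corners are at (330,115), (395,357) and (235,443), the tab's left corners at (75,212) and (112,325), with the modules pins-up at (285,270).

```bash
python3 - <<'E'
from h import *
import pickle
from scipy.optimize import least_squares
p=pickle.load(open("loader1.pkl","rb"))
uv=np.array([(330,115),(395,357),(235,443),(75,212),(112,325)])
uv=(uv+.5)/4.8-.5+[185,115]
X=np.array([(0,42,13),(0,-42,13),(-72,-42,13),(-100,38,0),(-100,4,0)])/1e3
r=least_squares(lambda v:(proj(p,tf(bed(*v),X))-uv).ravel(),[.6,-.15,0]); print(r.x,r.fun.reshape(-1,2).round(2))
B=bed(*r.x)
q=img("wrist");print([(l,d["location"],d["conf"]) for l in ("black_tray_mid","loader_bed") for d in robot.mark_of(l,q)])
print(proj(p,tf(B,[[-.036,0,.0065],[0,0,0]])))
R=bed(.6324,.1893,.092)
S,T=img("scene"),img("top")
for n,P in (("scene",S),("top",T)): print(n,proj(P,tf(B,[-.036,0,.0065])),proj(P,tf(R,[-.036,0,.0065])))
def pose(Bd,x,y,z,s):   # tool along bed x, closing along bed z
    d=Bd[:3,0];yy=s*Bd[:3,2]
    return tf(Bd,[x,y,z])[0],Rot.from_matrix(np.c_[np.cross(yy,d),yy,d]).as_euler("xyz")
q0=robot.sense()["q"]
for nm,Bd in (("load",B),("rack",R)):
  for s in (1,-1):
    for a in ((-.036,0,.013),(-.15,0,.013),(-.074,-.0155,.0085),(-.074,-.0155,.1),(-.074,-.0155,.15),(-.074,-.0155,.2)):
        q=robot.ik(*pose(Bd,*a,s)); print(nm,s,a,None if q is None else np.round(q,2))
E
```

```text
[ 0.60997506 -0.15567098  0.03512263] [[ 0.85 -0.61]
 [-0.09  1.13]
 [ 1.98  0.13]
 [-0.81 -0.65]
 [-1.8   0.19]]
[('black_tray_mid', [251.9, 181.0], 0.25)]
[[242.03076115 171.30319603]
 [254.43179413 165.00971402]]
scene [[190.29461563 240.3583532 ]] [[312.0489189  216.29594204]]
top [[295.783735   168.14583229]] [[207.69652296 163.14370211]]
load 1 (-0.036, 0, 0.013) [-0.57 -0.18  2.26  0.72  0.59 -1.11]
load 1 (-0.15, 0, 0.013) [-0.69 -0.59  2.37  0.58  0.89 -1.  ]
load 1 (-0.074, -0.0155, 0.0085) [-0.64 -0.3   2.29  0.69  0.69 -1.12]
load 1 (-0.074, -0.0155, 0.1) [-0.54 -0.2   2.09  0.56  0.71 -0.91]
load 1 (-0.074, -0.0155, 0.15) [-0.5  -0.14  1.98  0.5   0.74 -0.81]
load 1 (-0.074, -0.0155, 0.2) [-0.46 -0.07  1.85  0.45  0.77 -0.72]
load -1 (-0.036, 0, 0.013) [-0.57 -0.18  2.26  0.72  0.59  2.03]
load -1 (-0.15, 0, 0.013) [-0.69 -0.59  2.37  0.58  0.89  2.15]
load -1 (-0.074, -0.0155, 0.0085) [-0.64 -0.3   2.29  0.69  0.69  2.02]
load -1 (-0.074, -0.0155, 0.1) [-0.54 -0.2   2.09  0.56  0.71  2.23]
load -1 (-0.074, -0.0155, 0.15) [-0.5  -0.14  1.98  0.5   0.74  2.33]
load -1 (-0.074, -0.0155, 0.2) [-0.46 -0.07  1.85  0.45  0.77  2.42]
rack 1 (-0.036, 0, 0.013) [ 0.29 -0.12  2.2  -0.34  0.39  0.47]
rack 1 (-0.15, 0, 0.013) [ 0.33 -0.52  2.33 -0.25  0.66  0.38]
rack 1 (-0.074, -0.0155, 0.0085) [ 0.26 -0.27  2.27 -0.25  0.46  0.36]
rack 1 (-0.074, -0.0155, 0.1) [ 0.24 -0.16  2.06 -0.18  0.56  0.26]
rack 1 (-0.074, -0.0155, 0.15) [ 0.23 -0.09  1.93 -0.15  0.61  0.23]
rack 1 (-0.074, -0.0155, 0.2) [ 0.22 -0.02  1.8  -0.13  0.67  0.2 ]
rack -1 (-0.036, 0, 0.013) None
rack -1 (-0.15, 0, 0.013) None
rack -1 (-0.074, -0.0155, 0.0085) None
rack -1 (-0.074, -0.0155, 0.1) None
rack -1 (-0.074, -0.0155, 0.15) None
rack -1 (-0.074, -0.0155, 0.2) None
```

```bash
cat >> h.py <<'E'
from scipy.optimize import minimize
def fitsil(p,mask,x0,boxes,roi,S=4):
    u0,v0,u1,v1=roi; M=cv2.resize(mask[v0:v1,u0:u1]*255,None,fx=S,fy=S,interpolation=cv2.INTER_LINEAR)>127
    def sil(v):
        o=np.zeros(M.shape,np.uint8)
        for b in boxes:
            u=(proj(p,tf(bed(v[0]/100,v[1]/100,v[2]/10),b))-[u0,v0]+.5)*S-.5
            cv2.fillConvexPoly(o,cv2.convexHull(np.round(u*16).astype(np.int32)),1,shift=4)
        return o>0
    def f(v): s=sil(v); return 1-(s&M).sum()/(s|M).sum()
    x,y,w=np.array(x0)*[100,100,10]; rs=[]
    for dx in (-1,1):
        for dw in (-.5,.5):
            a=np.array([x+dx,y,w+dw]); rs.append(minimize(f,a,method="Nelder-Mead",options=dict(initial_simplex=[a,a+[1,0,0],a+[0,1,0],a+[0,0,1]])))
    r=min(rs,key=lambda r:r.fun); o=cv2.resize(p["pixels"][v0:v1,u0:u1,::-1],None,fx=S,fy=S,interpolation=cv2.INTER_CUBIC)
    for m,c in ((M,(0,255,0)),(sil(r.x),(0,0,255))):
        cs,_=cv2.findContours(m.astype(np.uint8),0,1); cv2.drawContours(o,cs,-1,c,1)
    return r.x*[.01,.01,.1],r.fun,o
E
python3 - <<'E'
from h import *
import pickle
p=pickle.load(open("loader1.pkl","rb")); im=p["pixels"]; hsv=cv2.cvtColor(im,cv2.COLOR_RGB2HSV)
roi=(185,115,300,215)
m=((im.max(2)<52)|cv2.inRange(hsv,(0,120,40),(35,255,255)).astype(bool)).astype(np.uint8)
z=np.zeros_like(m); z[115:215,185:300]=1; m*=z
m=cv2.morphologyEx(cv2.morphologyEx(m,cv2.MORPH_CLOSE,np.ones((5,5))),cv2.MORPH_OPEN,np.ones((5,5)))
n,l,st,_=cv2.connectedComponentsWithStats(m);k=1+np.argmax(st[1:,4]);print(st[k]);m=(l==k).astype(np.uint8)
v,f,o=fitsil(p,m,(.61,-.156,.035),[box((-72,0),(-42,42),(0,13)),box((-100,-72),(4,38),(0,9))],roi)
print(v,f); cv2.imwrite("pics/load_fit.png",o)
E
```

```text
[ 202  140   64   67 2668]
[ 0.60989784 -0.1557518   0.03459148] 0.05763071281836052
```

View pics/load_fit.png

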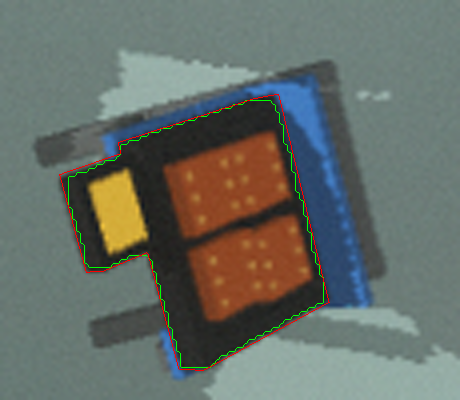

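The loader outline matches too. Both stand poses are sound, so I'll pick up the light-blue tray.

```bash
cat >> h.py <<'E'
LB=bed(.6099,-.1557,.0346); RK=bed(.6324,.1893,.0919)
def pose(Bd,x,y,z,s=1):   # mm; tool along bed x, closing along bed z
    d=Bd[:3,0];yy=s*Bd[:3,2]
    return tf(Bd,np.array([x,y,z])/1e3)[0],Rot.from_matrix(np.c_[np.cross(yy,d),yy,d]).as_euler("xyz")
def lin(Bd,x,y,z,s=1,v=.12):
    P,e=pose(Bd,x,y,z,s); robot.move_l(P,e,v)
def st(t=""):
    s=robot.sense(); print(t,"t",round(s["t"],2),"F",s["wrist_force"].round(1),"w",round(s["gripper_width"]*1e3,1),"ff",round(s["finger_force"],1))
E
python3 - <<'E'
from h import *
import pickle
E46=np.array([(6,46,30),(6,-46,30),(-72,46,0),(-72,-46,0)])/1e3
print((proj(pickle.load(open("loader1.pkl","rb")),tf(LB,E46))-[185,115])*4)
print((proj(pickle.load(open("rack1.pkl","rb")),tf(RK,E46))-[190,100])*4)
robot.grip(.040)
robot.goto(*pose(RK,-165,-17,90)); st("pre")
lin(RK,-165,-17,9.5,v=.2); lin(RK,-76,-17,9.5,v=.1); st("at")
p=img("wrist"); cv2.imwrite("pics/pick.png",cv2.resize(p["pixels"][:,:,::-1],(800,600)))
E
```

```text
[[317.72242354  72.38903136]
 [372.03249982 304.45193023]
 [113.05434827 129.23196899]
 [179.90831865 377.66999407]]
[[402.01155649 116.60809599]
 [372.16582015 353.67559873]
 [200.60420063  97.48201694]
 [175.23578699 358.89268816]]
pre t 7.42 F [0.1 0.7 1.1] w 39.9 ff 0.0
at t 9.01 F [-0.1  0.  -0.6] w 40.1 ff 0.0
```

View pics/pick.png

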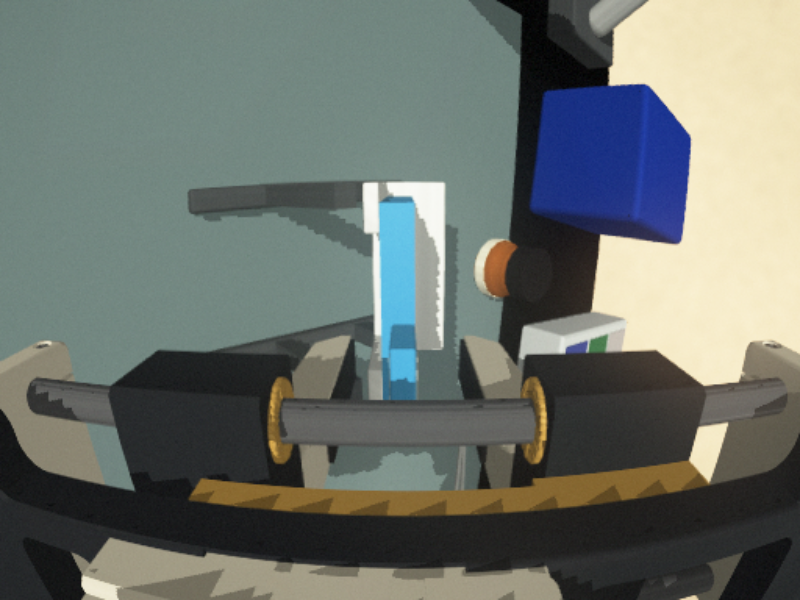

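The tray is edge-on midway between the fingers, tab at (402,370). Grip and lift.

```bash
python3 - <<'E'
from h import *
robot.grip(0.0,30); st("grip")
lin(RK,-80,-17,20,v=.06); lin(RK,-84,-17,110,v=.15); st("lift")
p=img("wrist"); cv2.imwrite("pics/lift.png",cv2.resize(p["pixels"][:,:,::-1],(800,600)))
m=robot.mark_of("clear_tray_mid",p); print([(d["location"],d["conf"]) for d in m][:2], proj(p,tf(RK,[[-.044,0,.107]])))
E
```

```text
grip t 9.66 F [-3.9 -0.6  2.9] w 9.0 ff 30.0
lift t 10.74 F [-0.6 -0.3 -1.2] w 8.3 ff 30.0
[] [[257.9894524  186.05055261]]
```

View pics/lift.png

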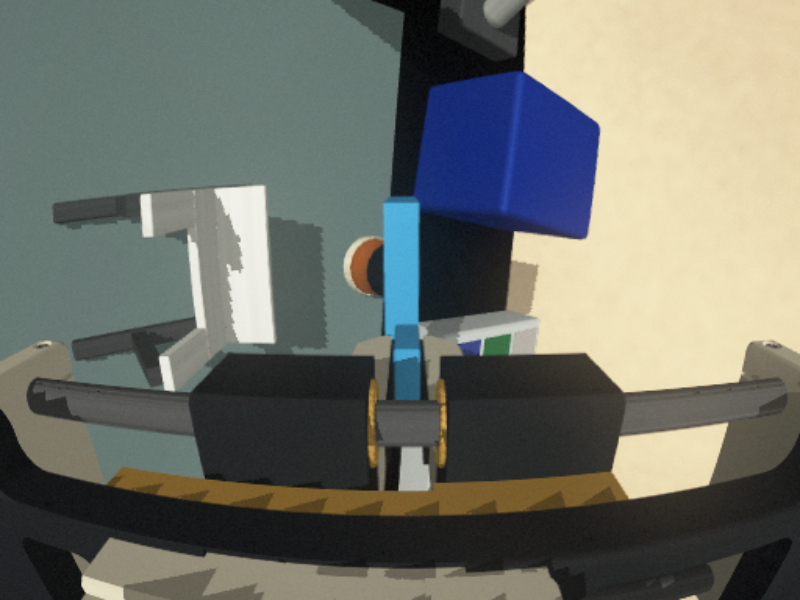

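The tray is held squarely, its edge at (402,200)–(405,400) parallel to the fingers. Now I'll cap the black tray with it.

```bash
python3 - <<'E'
from h import *
robot.goto(*pose(LB,-82,-17,110)); st("above")
lin(LB,-79,-17,40,v=.15); lin(LB,-79,-17,22.5,v=.04); st("down")
lin(LB,-77,-17,22,v=.03); st("seat")
robot.grip(.036); robot.dwell(.2); st("rel")
lin(LB,-150,-17,22,v=.2); lin(LB,-150,0,60,v=.3); robot.dwell(.2)
p=img("wrist"); q=img("top"); print(robot.sense()["t"])
S=4;o=[cv2.resize(p["pixels"][100:260,170:360,::-1],(475,400)),cv2.resize(q["pixels"][140:200,270:320,::-1],(325,400),interpolation=cv2.INTER_CUBIC)]
cv2.imwrite("pics/cap.png",np.hstack(o))
E
```

```text
above t 12.15 F [ 0.1  0.9 -1.1] w 8.9 ff 30.0
down t 13.36 F [-0.   0.9 -0.4] w 9.0 ff 30.0
seat t 13.61 F [ 0.1 -0.2 -1. ] w 8.5 ff 30.0
rel t 14.47 F [-0.6 -0.2 -0.2] w 36.0 ff 0.0
15.575
```

View pics/cap.png

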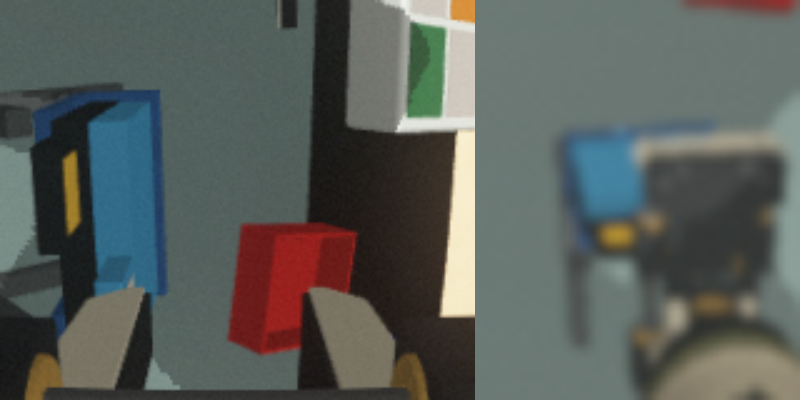

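The cap view shows the light-blue tray lying over the black one, edges together (110–160, 95–295), with the yellow-marked black tab beside it at (70,190). Next: check one corner numerically, clamp the pair over its body, lift, roll and set down.

```bash
python3 - <<'E'
from h import *
p=img("wrist"); hsv=cv2.cvtColor(p["pixels"],cv2.COLOR_RGB2HSV)
m=cv2.inRange(hsv,(97,120,90),(112,255,255))[100:215,170:260]
k=cv2.connectedComponentsWithStats(m); i=1+np.argmax(k[2][1:,4]); b=k[2][i]; print("mask box",b[0]+170,b[1]+100,b[0]+b[2]+170,b[1]+b[3]+100)
print(proj(p,tf(LB,np.array([(0,42,26),(-72,42,26),(0,42,13),(-72,42,13),(-72,-42,13)])/1e3)).round(1))
robot.grip(.050)
lin(LB,-150,0,14,v=.3); lin(LB,-37,0,14,v=.12); st("in")
robot.grip(0.0,40); st("grip")
lin(LB,-39,0,18,v=.03); st("lifted"); lin(LB,-50,0,120,v=.15); st("up")
E
```

```text
mask box 198 136 236 215
[[229.4 139.7]
 [220.4 146.3]
 [217.3 139.9]
 [205.  146.6]
 [209.5 240.5]]
in t 17.51 F [0.  0.8 0.3] w 49.9 ff 0.0
grip t 18.02 F [-6.9 -0.2  4.7] w 25.7 ff 40.0
lifted t 18.32 F [-0.2 -0.1 -1.3] w 25.9 ff 40.0
up t 19.16 F [-0.1 -0.  -2.2] w 26.1 ff 40.0
```

```bash
python3 - <<'E'
from h import *
q=robot.sense()["q"].copy(); print(q.round(2))
for d in (np.pi/2,np.pi):
    r=q.copy(); r[5]+=d; robot.move_j(r); st("roll")
lin(LB,-42,0,40,s=-1,v=.15); lin(LB,-40,0,15.5,s=-1,v=.05); st("low")
lin(LB,-38.5,0,14.3,s=-1,v=.03); st("low2")
p=img("top");w=img("wrist"); import pickle; pickle.dump((p,w),open("placed.pkl","wb"))
E
```

```text
[-0.48 -0.13  2.04  0.53  0.67 -0.84]
roll t 20.56 F [-0.4  0.9 -2.2] w 25.6 ff 40.0
roll t 21.96 F [ 0.5 -0.4 -2.3] w 25.6 ff 40.0
low t 23.27 F [ 0.2  0.9 -1.3] w 25.9 ff 40.0
low2 t 23.52 F [ 0.2  0.4 -1.8] w 25.3 ff 40.0
```

```bash
python3 - <<'E'
from h import *
lin(LB,-38,0,13.2,s=-1,v=.02); st("touch")
robot.grip(.031); robot.grip(.046); robot.dwell(.2); st("open")
lin(LB,-155,0,13.2,s=-1,v=.15); robot.dwell(.3); st("out")
q=robot.sense()["q"].copy(); q[5]-=np.pi; robot.move_j(q); st("back")
w=img("wrist"); hsv=cv2.cvtColor(w["pixels"],cv2.COLOR_RGB2HSV)
import pickle; pickle.dump(w,open("pair.pkl","wb"))
X=np.array([(0,42,13),(0,42,0),(-72,42,0),(-100,38,0),(-100,38,9),(-100,4,9),(-72,42,13),(0,42,26),(-72,42,26)])/1e3
print(proj(w,tf(LB,X)).round(1).tolist())
m=cv2.inRange(hsv,(97,120,90),(112,255,255))
k=cv2.connectedComponentsWithStats(m)
print([b.tolist() for b in k[2][1:] if b[4]>60], [(d["location"],round(d["conf"],2)) for l in ("black_tray_mid","clear_tray_mid") for d in robot.mark_of(l,w)], proj(w,tf(LB,[[-.036,0,.0065],[-.036,0,.0195]])).round(1))
E
```

```text
touch t 23.88 F [-1.5  2.   3.5] w 25.7 ff 40.0
open t 24.93 F [-0.3  0.6  0.4] w 46.2 ff 0.0
out t 26.17 F [ 0.7 -0.8 -0.4] w 46.1 ff 0.0
back t 28.82 F [-0.4  0.4  0.2] w 45.9 ff 0.0
[[260.2, 139.5], [248.1, 139.6], [244.6, 146.0], [242.7, 154.9], [254.7, 154.8], [255.0, 198.7], [260.1, 145.9], [272.3, 139.5], [275.6, 145.9]]
[[238, 136, 38, 107, 1829]] [] [[253.6 185.1]
 [266.8 185. ]]
```

```bash
python3 - <<'E'
from h import *
import pickle; w=pickle.load(open("pair.pkl","rb")); im=w["pixels"]
def nm(c):
    h=cv2.cvtColor(np.uint8([[c]]),cv2.COLOR_RGB2HSV)[0,0]
    if h[2]<60: return "k"
    if h[1]<70: return "."
    return "L" if 96<=h[0]<106 else "B" if 106<=h[0]<125 else "Y" if 15<h[0]<35 else "r" if h[0]<15 else "?"
print("cols 232-292")
for r in range(130,246,4): print(r,"".join(nm(im[r,c]) for c in range(232,292)))
print(proj(w,tf(LB,np.array([(-72,-42,0),(-72,-42,13),(-72,-42,26),(-72,42,26),(-100,-4,26),(-100,-4,17)])/1e3)).round(1).tolist())
E
```

```text
cols 232-292
130 ............................................................
134 kkkkkkkkkkkkkkkkkk.k..kk....................................
138 kkkkkkkkkLLBLBBBBBBBBBBBBBBBBBBBLBBBBLBBBBBL................
142 .kkkkkBBLBBBBBLLLLLLLLLLLLLLLBkkkkkkkkkkkkBL................
146 k....LBBBBBBLLLLLLLLLLLLLLLLLBkkkkkkkkkkkkkk................
150 k....LBBBBBBLLLLLLLLLLLLLLLLrrkkkkkkkkkkkkkkk...............
154 .....LBBBLLLLLLLLLLLLLLLLLLLrrkkkkkkkkkkkkkkk...............
158 .....LBBBBLLLLLLLLLLLLLLLLLL..kkkkkkkkkkkkkkk...............
162 ......BBBBLLLLLLLLLLLLL.LLLL..kkkkkkkkkkkkkkk...............
166 .........LLLLLLLLLLLLLL.LLLL..kkkkkkkkkkkkkkk...............
170 .........LLLLLLLLLLLLLL.LLLL..kkkkkkkkkkkkkkk...............
174 ..........LLLLLLLLLLLLL.LLLL..kkkkkkkkkkkkkkk...............
178 ..........BLLLLLLLLLLLL.LLLL.rkkkkkkkkkkkkkkk...............
182 ..........LLLLLLLLLLLLLLLLLL.rkkkkkkkkkkkkkkk...............
186 ..........LLLLLLLLLLLLLLLLLL.rkkkkkkkkkkkkkkk...............
190 ..........LLLLLLLLLLLLLLLLLL.rkkkkkkkkkkkkkkk...............
194 ..........LLLLLLLLLLLLLLLLLLLrkkkkkkkkkkkkk
[... 194 characters left out ...]
kkk...............
210 kkkkkkkkkkkLBLLLLLLLLLLLLLLLLrkkkkkkkkkkkkkkkk..............
214 ......kkkkLBBBLLLLLLLLLLLLLLLLkkkkYkkkkkkkkkkk..............
218 .........LBBBBLLLLLLLLLLLLLLLLkkkYYkkkkkkkkkk...............
222 ........LLBBBBLLLLLLLLLLLLLLLLkkkYYkkkkkkkkkkk..............
226 ........LBBBLBLLLLLLLLLLLLLLLLkkkYYkkkkkkkkkkk..............
230 kkk.....LBBBBBLLLLLLLLLLLLLLLLkkkYYkkkkkkkkkk..............r
234 ........LBBBBBBLLLLLLLLLLLLLLLkkkYYkkkkkkkkkk..............r
238 ..k......LBBBBBLLLLLLLLLLLLLLLkkkYYkkkkkkkkkk...............
242 .........BBBBBBL..................kkkkkkkkkkk...............
[[246.0, 239.1], [260.3, 239.1], [274.6, 239.1], [275.6, 145.9], [276.9, 208.6], [265.3, 208.6]]
```

The pair is home: light-blue band in columns 244–261, black band 262–276, top edge at row ~142, all as predicted. Now lift the black tray off.

```bash
python3 - <<'E'
from h import *
robot.grip(.036)
lin(LB,-155,-17,22,v=.2); lin(LB,-77,-17,22,v=.1); st("at")
robot.grip(0.0,30); st("grip")
lin(LB,-77.5,-17,30,v=.03); st("up"); lin(LB,-82,-17,130,v=.15); st("up2")
robot.goto(*pose(RK,-84,-13,110)); st("rack")
w=img("wrist")
# check modules: see from top
T=img("top"); S=img("scene")
for n,p in (("top",T),("scene",S)):
    u=proj(p,tf(LB,[-.036,0,.009]))[0]; x,y=int(u[0])-22,int(u[1])-20
    c=p["pixels"][y:y+40,x:x+44]; h=cv2.cvtColor(np.ascontiguousarray(c),cv2.COLOR_RGB2HSV)
    br=cv2.inRange(h,(2,90,50),(15,255,255))>0; print(n,u.round(1),"brown",br.sum(),np.argwhere(br).min(0)+[y,x],np.argwhere(br).max(0)+[y,x])
    print(proj(p,tf(LB,np.array([(-3,39,9),(-3,-39,9),(-69,39,9),(-69,-39,9)])/1e3)).round(1).tolist())
    print([(np.round(d["location"],1).tolist(),round(d["conf"],2)) for d in robot.mark_of("module0",p)])
E
```

```text
at t 30.58 F [ 0.3  1.  -1.3] w 36.0 ff 0.0
grip t 31.13 F [-4.7  0.1  4.1] w 8.9 ff 30.0
up t 31.55 F [-0.1 -0.6 -0.5] w 8.9 ff 30.0
up2 t 32.37 F [ 0.3  0.8 -1.4] w 8.7 ff 30.0
rack t 33.68 F [ 0.2  0.1 -0.2] w 8.9 ff 30.0Traceback (most recent call last):
  File "<stdin>", line 13, in <module>
    return umr_minimum(a, axis, None, out, keepdims, initial, where)
ValueError: zero-size array to reduction operation minimum which has no identity
```

```bash
python3 - <<'E'
from h import *
T=img("top"); S=img("scene")
for n,p in (("top",T),("scene",S)):
    print(n,[(np.round(d["location"],1).tolist(),round(d["conf"],2)) for d in robot.mark_of("module0",p)], proj(p,tf(LB,np.array([(-20,17,9),(-20,-17,9),(-50,17,9),(-50,-17,9)])/1e3)).round(1).tolist())
lin(RK,-80,-13,30,v=.15); lin(RK,-78.5,-13,10,v=.04); st("low")
lin(RK,-77.5,-13,9,v=.02); st("low2")
E
```

```text
top [([296.4, 160.3], 0.55), ([260.5, 216.2], 0.5), ([295.2, 164.7], 0.45), ([298.3, 169.8], 0.45), ([294.4, 170.9], 0.42), ([294.4, 164.9], 0.39)] [[291.0, 165.9], [299.6, 165.5], [291.9, 169.5], [300.6, 169.1]]
scene [([197.8, 239.4], 0.6), ([198.5, 246.9], 0.55), ([186.9, 247.7], 0.47), ([89.9, 263.1], 0.44), ([186.0, 236.6], 0.39)] [[197.9, 244.2], [185.7, 247.7], [195.2, 234.2], [182.9, 237.8]]
low t 35.37 F [-0.5  0.  -0.7] w 8.9 ff 30.0
low2 t 35.62 F [ 0.2 -0.4 -1.1] w 8.5 ff 30.0
```

All four modules show in the scene picture where they should be. Lower the last bit, release and back off.

```bash
python3 - <<'E'
from h import *
import pickle
lin(RK,-77.5,-13,8.3,v=.02); st("touch")
robot.grip(.034); robot.dwell(.3); st("open")
lin(RK,-150,-13,8.3,v=.15); lin(RK,-165,-13,90,v=.25)
robot.goto([.60,.10,.33],[np.pi,0,np.pi/2+.2]); w=img("wrist"); st()
# black tray silhouette on rack
roi=(150,60,370,240); im=w["pixels"]
u=proj(w,tf(RK,[-.036,.004,.0065]))[0]; print("pred",u)
z=np.zeros(im.shape[:2],np.uint8); cv2.circle(z,tuple(u.round().astype(int).tolist()),50,1,-1)
hsv=cv2.cvtColor(im,cv2.COLOR_RGB2HSV)
m=((im.max(2)<52)|(cv2.inRange(hsv,(18,120,60),(35,255,255))>0)).astype(np.uint8)*z
m=cv2.morphologyEx(cv2.morphologyEx(m,cv2.MORPH_CLOSE,np.ones((5,5))),cv2.MORPH_OPEN,np.ones((5,5)))
k=cv2.connectedComponentsWithStats(m);i=1+np.argmax(k[2][1:,4]);m=(k[1]==i).astype(np.uint8);print(k[2][i])
x,y=u.astype(int);roi=(max(x-60,0),max(y-60,0),x+60,y+60)
v,f,o=fitsil(w,m,(.6324,.1933,.092),[box((-72,0),(-42,42),(0,13)),box((-100,-72),(-38,-4),(4,13))],roi)
print("fit",v,f,"rel",(RK[:3,:3].T@(bed(*v)[:3,3]-RK[:3,3])).round(4))
robot.goto([.62,-.13,.33],[np.pi,0,np.pi/2-.2]); p=img("wrist"); st()
for l in ("clear_tray_mid","module0"): print(l,[(np.round(d["location"],1).tolist(),round(d["conf"],2)) for d in robot.mark_of(l,p)])
print(proj(p,tf(LB,np.array([(-36,0,6.5),(-20,17,9),(-20,-17,9),(-50,17,9),(-50,-17,9)])/1e3)).round(1).tolist())
pickle.dump(p,open("end.pkl","wb")); print(np.round((proj(p,tf(LB,box((-72,0),(-42,42),(13,)))))).tolist())
c=p["pixels"][120:225:3,200:310:1]
h=cv2.cvtColor(np.ascontiguousarray(c),cv2.COLOR_RGB2HSV)
for r in h: print("".join("k" if q[2]<55 else "L" if 96<=q[0]<106 and q[1]>90 else "B" if 106<=q[0]<125 and q[1]>90 else "r" if (q[0]<12 or q[0]>170) and q[1]>130 else "W" if q[2]>150 and q[1]<60 else "." for q in r))
E
```

```text
touch t 35.87 F [ 1.   0.5 -0.7] w 8.8 ff 30.0
open t 36.8 F [-0.3 -0.4 -0.6] w 34.0 ff 0.0
 t 38.9 F [-0.  -0.7  0.2] w 34.2 ff 0.0
pred [283.14364432 102.77791685]
[ 251   71   52   62 2378]
fit [0.63312941 0.1934772  0.10081545] 0.0625862408831066 rel [0.0007 0.0041 0.0009]
 t 39.87 F [-0.3  0.6 -0.9] w 33.9 ff 0.0
clear_tray_mid [([250.3, 184.7], 0.56)]
module0 [([252.1, 169.0], 0.85), ([258.4, 190.1], 0.75), ([244.0, 192.8], 0.73), ([238.4, 177.2], 0.59)]
[[245.1, 184.4], [250.5, 170.3], [255.8, 191.6], [237.0, 176.2], [242.8, 198.5]]
[[239.0, 220.0], [224.0, 163.0], [269.0, 202.0], [257.0, 151.0]]
..............................................................................................................
..............................................................................................................
..............................................................................................................
..............................................................................................................
.............................................
[... 2695 characters left out ...]
WWWWWWWWWW........................
.............................LLLLLLLLLLLLLLLLLLLLLLLLLLLLLLLLLL..................WWWWWWWWWWW..................
.............................LLLLLLLLLLLLLLLLLLLLLLLLLLLLL....................................................
.............................BLLLLLLLLLLLLLLLLLLLLLL.WWWWWWWWWWWWWWWWWWWWWW.....................WW............
.......................W......LLLLLLLLLLLLLLLLL.WWWWWWWWWWWWWWWWWWWWWWWWWWWWWWWWWWWWWWWWWW.........W.W..WW..WW
..............W....W......W..kkBLLLLLLLLLL.WWWWWWWWWWWWWWWWWWWWWWWWWWWWWWWWWWWWWWWWWWWWWW.kk....W.....WW..WW..
......W.....................kkk.LLL.....WWWWWWWWWWWWWWWWWWWWWWWWWWWWWWWWWWWWWWWWWWWWWWWWW.kkk...WW.....W......
```

```bash
python3 -c "
from bench import robot
print(robot.finish_job())"
```

```text
the job is handed in; nothing more can be done
None
```

The job is handed in at about 40 s on the robot's clock. My last pictures showed all four modules plate-up in the light-blue tray on the blue stand, and the black tray parked open side to the slope on the aluminium stand. The interface returned no verdict.

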